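# Reset the depth stop and lock it again

## Task

The lock ring of this depth stop has been overtightened: ease the ring off with its orange lever, turn the black knob until the yellow pointer stands at the red rider, then nip the lock ring up again: firm enough to hold, but not overtight. Never wrench the knob round while the ring is still tight, and leave the two plaster blanks and the marker where they lie.

Things in the scene. Friction and masses are not known exactly. Their poses are not given: they have to be found in the camera images.
- stop_stand: green depth stop, screwed to the bench (cannot move): foot 150 x 100 x 12 mm, arm with an aluminium dial plate (120 mm across, top 74 mm above the bench). Origin on the vertical screw axis at bench height; z up, x towards the column at its back. Ring, adjuster and rider turn about this z axis; counterclockwise is always as seen from above
- knob_grip (a point): centre of the black bar knob, on the screw axis, 152 mm above the bench. Bar 50 mm long, 15 wide, 26 high (139 to 165 mm above the bench), gripped across its 15 mm; its length points as the yellow pointer does. With the ring slack it turns with about 0.06 N m; it must turn 0.4 to 1.5 rad counterclockwise
- pointer_tip (a point): point on the line of the yellow pointer, 50 mm from the screw axis, 80 mm above the bench; turns with the knob
- mark_tip (a point): tip of the red rider on the dial plate, 50 mm from the screw axis, 80 mm above the bench; the rider is fixed at the wanted setting. The pointer is right when pointer_tip and mark_tip coincide
- lever_post (a point): centre line of the lock ring's upright orange post, 115 mm above the bench, 72 mm from the screw axis; post 14 mm across, 87 to 123 mm above the bench, at the end of a steel lever 10 mm wide (89 to 96 mm above the bench). Push the post sideways round the axis: counterclockwise loosens, clockwise tightens
- adjuster: the adjuster, in one piece: black bar knob, spindle, brass flange and yellow pointer on a fine stop screw; it turns about the axis (the fine thread hardly lifts it) and is locked while the ring is tight. Origin at the stand's origin
- lock_washer: keyed steel washer, 52 mm across, between ring and brass flange (82 mm above the bench); it cannot turn; do not touch it. The ring presses it onto the flange, which locks the knob: 21 to 42 N at the start (overtight), none when loosened, right at the end between 8 and 19 N (a push of 4.5 to 7.5 N at the post; 6 N gives about 14 N)
- blank_b: plaster blank 48 x 48 x 20 mm on the stand's foot, under the stop; leave alone; origin centre of underside
- blank_a: plaster blank 40 x 55 x 16 mm on the bench, behind the stand on the right; leave alone; origin centre of underside
- marker_pen: red and white marker, 17 x 135 x 16 mm, on the bench, front left of the stand; leave alone; origin centre of underside
- lock_ring: steel lock ring (a coarse face-cam ring), 54 mm across, with lever and post; origin at the stand's origin. Starts overtight: breaking it loose takes up to 6 N at the post. It runs free (1 to 1.5 N at the post) after 0.5 rad at most; back it off about 0.85 rad; end stop 1.15 rad from the start. It stays where it is left
- ring_feel (a point): point on the axis, 92 mm above the bench, at the ring's mid-height. The ring's tight angle is hidden and differs each time, so feel it: tightening, the push at the post, measured while it moves slowly (10 mm/s), rises from 1.5 N (free) to 6 N (right) within about 0.2 rad; under 4.5 N is too slack, over 7.5 N overtight. The push fades once the motion stops
Not all that is in view belongs to the job. There is more than one size of the stop_stand; the one meant has the size given above.

How it is judged:
By the outcome, as a careful person would: the job done as asked, in the order asked, and still so for the second after the job is handed in, with the robot touching nothing.
It also fails if it takes over 72 s, if anything falls off the work surface, if the arm or the gripper's body presses on something with over 40 N, if the wrist force passes 120 N, or if a joint passes its speed limit or range.

## Robot

A 6-joint arm with a two-finger parallel gripper is mounted at the origin on a cart in front of the work surface, level with it; the furniture and walls round the work are solid. World frame = base frame: x ahead of the robot, y to its left, z up, the work surface at z = 0. Lengths are in m, angles in rad, forces in N, time in s.
With the tool pointing down it reaches from about 0.225 to 0.875 m from the base axis. Payload 3.4 kg.
Tool frame: the origin (TCP) lies at the very end of the fingers, on their centre line; the grasp point (between the pads) lies 19 mm behind it (manip.pinch_z is the distance from the TCP to the grasp point, in m); z points along the fingers, y is the line along which they close (so a half turn about z gives the same grasp; the last joint's range is limited). The gripper opens to 85 mm and grips with 20 to 120 N. Pads are 22 mm wide; open, the fingers measure 114 mm over their backs; the gripper's body (76 mm by 85 mm) begins 54 mm behind the grasp point. The pads swing forward as they close: fully open they stand 13 mm farther back than shut.
Start: joints at [1.194, 0.276, 1.505, -0, 1.361, -0.121], TCP at [0.146, 0.556, 0.231] pointing down, gripper open.
Joint ranges: [-2.89, 2.89], [-0.75, 2.08], [0.22, 2.7], [-1.18, 4.32], [0.11, 2.71], [-2.7, 2.7]. Speed limits (rad/s): [2.57, 2.57, 3.14, 3.14, 3.14, 3.14].

## Interface

Orientations are given as a unit quaternion [w, x, y, z].
In Python, from rig import manip gives the robot as it stands. The module is installed in compiled form; this text tells all that it offers.
- The arm moves only by the shell command python3 -m jog 'ROWS' [FORCE]. ROWS is JSON, a list of rows, each an object of numbers: "dx", "dy", "dz": the shift along the tool's x, y, z each as a share of 25 cm, from -1 to 1; "ax", "ay", "az": the turn, a rotation vector about the tool's x, y, z each as a share of 90 degrees, from -1 to 1; "grip": the opening, from -1 (shut) to 1 (fully open), so that 0 is half open. A call has 1 to 5 rows; each row is the pose to reach, as a shift and turn from the pose commanded when the call began, along the tool's axes at that moment; what a row does not reach only later rows make up. A row lasts 1/12 s, in which the tool goes at most 41.7 mm and 7.16 degrees, less where a joint would pass 70% of its speed; a pose out of reach is approached as far as the arm can. A call with a number of a shift or a turn outside -1 to 1 is refused whole. A call with a gripper value outside its range is refused whole. The fingers move at their own pace and stop on an object; FORCE is the grip in N (left out, the last holds). Time passes only in rows, so rows that repeat a pose let the fingers close. It gives the time, the measured TCP pose, the force, the opening and the grip force at its end, in the units of the state.
- manip.get_state(): the state, without advancing time (a new reading comes with each control period).
- manip.get_image(name): name is "scene" or "side" or "wrist"; returns a dict with "img" (400x640x3 uint8, red, green, blue), "mtx" (3x3 intrinsics, pixels), "k1" (the pictures are not rectified: a ray, as slopes to the right and down, at radius r is drawn at 1 + k1 r^2 times it, then the intrinsics apply), "world_to_cam" (4x4, takes a point from world to camera coordinates); the wrist camera has in their place "T_tool_cam" (4x4, takes a point from camera to tool coordinates, whose origin is the TCP and whose axes are the flange's). Camera axes: x right, y down, z forward; pixel columns grow to the right and rows downward; lengths in m; the calibration is good to about 2 mm. A picture is of the moment at which its call begins: read the wrist's pose just before it. There is no depth.
- manip.sign_off(): hands the job in; it is judged then, once.
The state is a dict: "clock": time; "qpos": joint angles; "qd": joint speeds; "effort": joint torques, N m; "position": TCP position; "ee_rot": TCP orientation; "contact_force": force on the tool from outside, world axes, zero at the start; "moment": the same for the moment, N m; "width": finger opening in m; "gripper_force": force on a finger pad.
Only numpy, scipy, OpenCV 4.12 (cv2) and the standard library are available. Lean on these libraries where they do the work, as an engineer would, in place of code of your own. Each camera call takes 0.05 s, during which the arm holds its last target. There are 200 camera calls.

## Working session

There is one attempt and no reset: what is moved stays moved. The work goes in short steps, Python scripts to look and compute and a shell command to move; the robot and the scene stay as the last step left them, time stands still between calls to the robot, and variables do not carry over. Pictures are saved under pics/ and viewed, at most 10 in all, crops included, and the job is handed in when it is done.

```bash
mkdir -p pics; python3 - <<'E'
from rig import manip
import cv2,numpy as np
for n in ("scene","side"):
    d=manip.get_image(n); cv2.imwrite(f"pics/{n}0.png",d["img"][:,:,::-1])
    print(n,d["mtx"].tolist(),d["k1"],np.round(d["world_to_cam"],4).tolist())
s=manip.get_state();print(s)
print(manip.get_image("wrist")["T_tool_cam"])
E
```

```text
scene [[484.5021717258355, 0.0, 321.4484451506394], [0.0, 484.5021717258355, 205.33120528494416], [0.0, 0.0, 1.0]] -0.09709753573852561 [[0.6914, -0.7223, 0.014, -0.4017], [-0.3638, -0.3649, -0.857, 0.3104], [0.6242, 0.5875, -0.5151, 0.7368], [0.0, 0.0, 0.0, 1.0]]
side [[485.42772429017487, 0.0, 316.64017115373446], [0.0, 485.42772429017487, 196.114151474388], [0.0, 0.0, 1.0]] -0.08241154421059116 [[0.9947, -0.1023, 0.0131, -0.5971], [-0.0592, -0.6707, -0.7394, 0.1336], [0.0844, 0.7347, -0.6732, 1.2454], [0.0, 0.0, 0.0, 1.0]]
{'clock': 0.1, 'qpos': array([ 1.19398339e+00,  2.76524047e-01,  1.50599992e+00, -1.33916036e-05,
        1.36070759e+00, -1.21032111e-01]), 'qd': array([ 3.28762745e-04,  4.67162921e-04, -4.21982840e-03,  9.36943634e-04,
       -1.32860061e-03, -1.41190430e-05]), 'effort': array([ 2.64113965e-03, -4.17703915e+01, -2.46405834e+01, -1.77024922e-04,
        6.00862622e-03,  1.78724278e-06]), 'position': array([0.14532869, 0.55584462, 0.23053324]), 'ee_rot': array([-1.95534697e-04,  1.27540635e-01,  9.91833008e-01, -7.95809279e-04]), 'contact_force': array([-0.24233499, -1.00270146,  0.68645234]), 'moment': array([-0.01453056,  0.01301451, -0.02135185]), 'gripper_force': 0.0, 'width': 0.08520685005666122}
[[ 3.93483436e-04 -9.54012640e-01 -2.99766121e-01  7.67339416e-02]
 [ 9.99998548e-01 -1.21653836e-04  1.69979903e-03 -1.28350782e-04]
 [-1.65809746e-03 -2.99766355e-01  9.54011207e-01 -1.44245981e-01]
 [ 0.00000000e+00  0.00000000e+00  0.00000000e+00  1.00000000e+00]]
```

View pics/scene0.png

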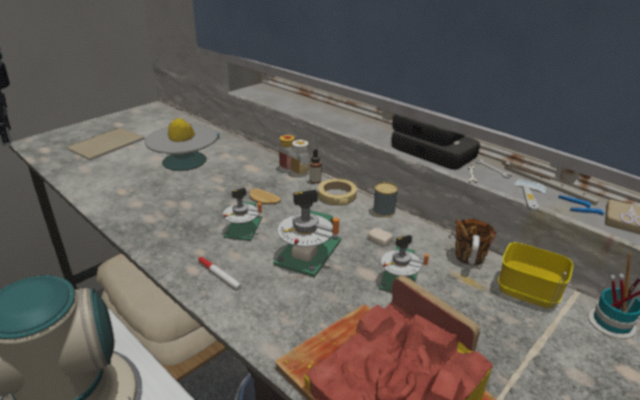

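View pics/side0.png

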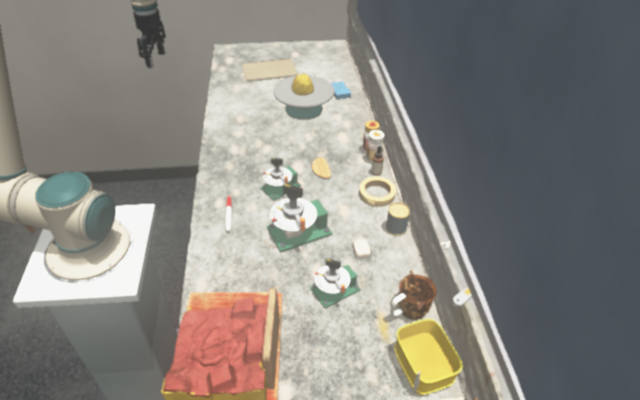

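Candidates for the depth stop: small at scene (240,210), large at (305,230) and small at (400,262). I take the large one: it has the blank on its foot, the pen to its front left and blank_a behind right. Next I check it in one close crop of both views.

```bash
python3 - <<'E'
import cv2,numpy as np
a=cv2.imread("pics/scene0.png")[180:280,265:350];b=cv2.imread("pics/side0.png")[175:255,258:338]
f=lambda i:cv2.resize(i,(400,int(400*i.shape[0]/i.shape[1])),interpolation=cv2.INTER_CUBIC)
a,b=f(a),f(b);h=max(len(a),len(b))
o=np.zeros((h,800,3),np.uint8);o[:len(a),:400]=a;o[:len(b),400:]=b
cv2.imwrite("pics/crop1.png",o)
E
```

```text
(no output)
```

View pics/crop1.png

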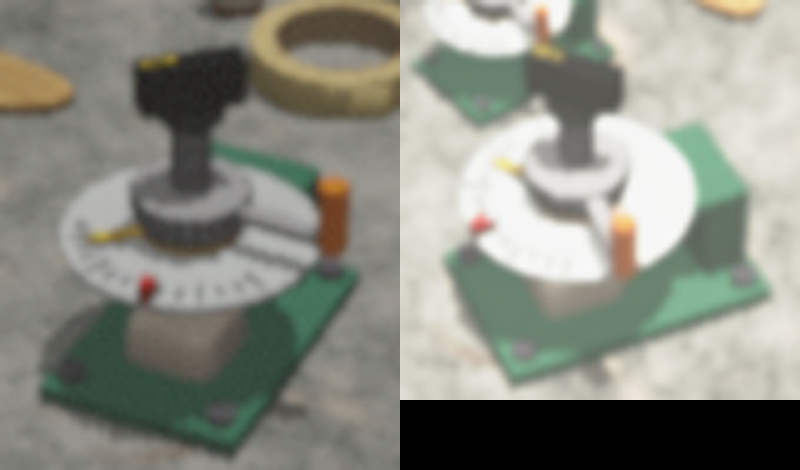

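The crop shows the large stop: orange post top at scene (336,219), knob (305,194), pointer tip (285,231), red rider (296,241). The blank is under it. Next I triangulate and check the plate size.

```bash
cat > h.py <<'E'
from rig import manip
import cv2,numpy as np
from scipy.spatial.transform import Rotation as R
def ray(d,uv,T=None):
    """camera centre and world direction; T = tool pose 4x4 for wrist"""
    K=d["mtx"];p=np.array([(uv[0]-K[0,2])/K[0,0],(uv[1]-K[1,2])/K[1,1]]);q=p.copy()
    for _ in range(20): q=p/(1+d["k1"]*(q@q))
    C=T@d["T_tool_cam"] if T is not None else np.linalg.inv(d["world_to_cam"])
    return C[:3,3],C[:3,:3]@np.r_[q,1]
def onz(d,uv,z,T=None):
    c,v=ray(d,uv,T);return c+v*(z-c[2])/v[2]
def proj(d,P,T=None):
    W=np.linalg.inv(T@d["T_tool_cam"]) if T is not None else d["world_to_cam"]
    X=W@np.r_[P,1];q=X[:2]/X[2];q=q*(1+d["k1"]*(q@q));return d["mtx"][:2,:2]@q+d["mtx"][:2,2]
def pose(s):
    T=np.eye(4);q=s["ee_rot"];T[:3,:3]=R.from_quat([q[1],q[2],q[3],q[0]]).as_matrix();T[:3,3]=s["position"];return T
E
python3 - <<'E'
from h import *
D={n:manip.get_image(n) for n in("scene","side")}
P={"plate":[(305.4,229.3),(293.4,214.6),.074],"post":[(335.8,218.9),(302.8,219.4),.123],"knob":[(305.4,194.5),(293.2,189),.165],"ptr":[(285.2,230.6),(278,207.6),.080],"rider":[(296.4,241.2),(274,220),.080],
"rimL":[(265+62/4.706,180+228/4.706),(258+58/5,175+198/5),.074],"rimR":[(265+320/4.706,180+235/4.706),(258+296/5,175+198/5),.074]}
for k,(a,b,z) in P.items(): print(k,onz(D["scene"],a,z).round(4),onz(D["side"],b,z).round(4))
E
```

```text
plate [0.5341 0.004  0.074 ] [ 5.396e-01 -5.000e-04  7.400e-02]
post [ 0.5528 -0.0647  0.123 ] [ 0.5584 -0.0687  0.123 ]
knob [ 0.5276 -0.0029  0.165 ] [ 0.5405 -0.0047  0.165 ]
ptr [0.4943 0.0242 0.08  ] [0.5015 0.0226 0.08  ]
rider [ 0.4843 -0.0203  0.08  ] [ 0.4895 -0.0216  0.08  ]
rimL [0.4952 0.0476 0.074 ] [0.479  0.0049 0.074 ]
rimR [ 0.574  -0.0394  0.074 ] [ 0.6002 -0.0059  0.074 ]
```

```bash

python3 -m jog '[{"dx":-0.6,"dy":-0.53,"dz":-0.24},{"dx":-0.6,"dy":-0.53,"dz":-0.24},{"dx":-0.6,"dy":-0.53,"dz":-0.24},{"dx":-0.6,"dy":-0.53,"dz":-0.24},{"dx":-0.6,"dy":-0.53,"dz":-0.24}]'
python3 -m jog '[{"dx":-0.6,"dy":-0.53},{"dx":-0.6,"dy":-0.53},{"dx":-0.6,"dy":-0.53},{"dx":-0.6,"dy":-0.53},{"dx":-0.6,"dy":-0.53}]'
python3 -m jog '[{"dx":-0.6,"dy":-0.53},{"dx":-0.6,"dy":-0.53},{"dx":-0.6,"dy":-0.53},{"dx":-0.6,"dy":-0.53},{"dx":-0.6,"dy":-0.53}]'
```

```text
schema error: expected keys dx, dy, dz, ax, ay, az, grip
schema error: expected keys dx, dy, dz, ax, ay, az, grip
schema error: expected keys dx, dy, dz, ax, ay, az, grip
```

```bash

python3 -m jog '[{"dx":-0.6,"dy":-0.53,"dz":-0.24,"ax":0,"ay":0,"az":0,"grip":1},{"dx":-0.6,"dy":-0.53,"dz":-0.24,"ax":0,"ay":0,"az":0,"grip":1},{"dx":-0.6,"dy":-0.53,"dz":-0.24,"ax":0,"ay":0,"az":0,"grip":1},{"dx":-0.6,"dy":-0.53,"dz":-0.24,"ax":0,"ay":0,"az":0,"grip":1},{"dx":-0.6,"dy":-0.53,"dz":-0.24,"ax":0,"ay":0,"az":0,"grip":1}]'
python3 -m jog '[{"dx":-0.6,"dy":-0.53,"dz":0,"ax":0,"ay":0,"az":0,"grip":1},{"dx":-0.6,"dy":-0.53,"dz":0,"ax":0,"ay":0,"az":0,"grip":1},{"dx":-0.6,"dy":-0.53,"dz":0,"ax":0,"ay":0,"az":0,"grip":1},{"dx":-0.6,"dy":-0.53,"dz":0,"ax":0,"ay":0,"az":0,"grip":1},{"dx":-0.6,"dy":-0.53,"dz":0,"ax":0,"ay":0,"az":0,"grip":1}]'
python3 -m jog '[{"dx":-0.6,"dy":-0.53,"dz":0,"ax":0,"ay":0,"az":0,"grip":1},{"dx":-0.6,"dy":-0.53,"dz":0,"ax":0,"ay":0,"az":0,"grip":1},{"dx":-0.6,"dy":-0.53,"dz":0,"ax":0,"ay":0,"az":0,"grip":1},{"dx":-0.6,"dy":-0.53,"dz":0,"ax":0,"ay":0,"az":0,"grip":1},{"dx":-0.6,"dy":-0.53,"dz":0,"ax":0,"ay":0,"az":0,"grip":1}]'
```

```text
clock: 0.67
position: [0.2572, 0.389, 0.2916]
ee_rot: [0.0, 0.127, 0.992, -0.0]
contact_force: [1.1, 0.7, 0.2]
width: 0.0853
gripper_force: 0.0
clock: 1.08
position: [0.3694, 0.222, 0.2913]
ee_rot: [0.001, 0.128, 0.992, -0.0]
contact_force: [1.4, 0.1, -0.0]
width: 0.0856
gripper_force: 0.0
clock: 1.5
position: [0.4812, 0.0556, 0.2911]
ee_rot: [0.0, 0.128, 0.992, -0.0]
contact_force: [-0.7, 0.6, 0.6]
width: 0.0855
gripper_force: 0.0
```

```bash

python3 -m jog '[{"dx":-0.17,"dy":-0.16,"dz":0,"ax":0,"ay":0,"az":0,"grip":0.5},{"dx":-0.17,"dy":-0.16,"dz":0,"ax":0,"ay":0,"az":0,"grip":0},{"dx":-0.17,"dy":-0.16,"dz":0,"ax":0,"ay":0,"az":0,"grip":-0.3},{"dx":-0.17,"dy":-0.16,"dz":0,"ax":0,"ay":0,"az":0,"grip":-0.3},{"dx":-0.17,"dy":-0.16,"dz":0,"ax":0,"ay":0,"az":0,"grip":-0.3}]'
python3 - <<'E'
from h import *
import pickle
s=manip.get_state();d=manip.get_image("wrist");pickle.dump((s,d),open("w1.pkl","wb"))
cv2.imwrite("pics/w1.png",d["img"][:,:,::-1]);T=pose(s)
print(s["position"],s["qpos"],proj(d,[.535,0,.165],T),proj(d,[.555,-.066,.123],T))
E
```

```text
clock: 1.92
position: [0.5102, 0.0097, 0.2909]
ee_rot: [-0.001, 0.127, 0.992, 0.0]
contact_force: [0.2, 0.2, 0.7]
width: 0.0301
gripper_force: 0.0
[0.5102308  0.00966271 0.29092362] [-1.18158090e-01  1.49031546e-01  1.52651057e+00  9.46219248e-04
  1.46726042e+00 -1.43344374e+00] [314.22031945 223.43329761] [257.7934945  241.59301299]
```

View pics/w1.png

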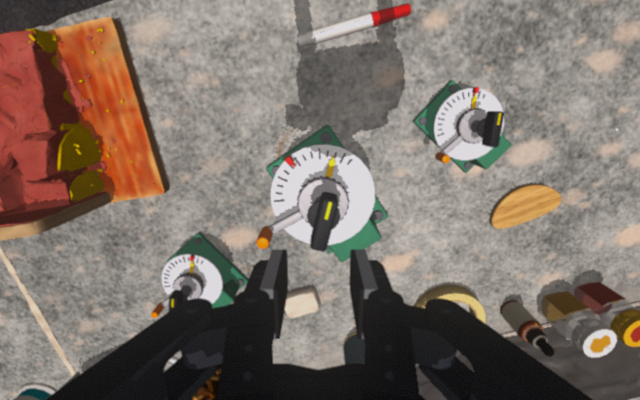

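```bash
python3 - <<'E'
import pickle,cv2
s,d=pickle.load(open("w1.pkl","rb"))
cv2.imwrite("pics/w1c.png",cv2.resize(d["img"][130:270,240:400,::-1],(640,560),interpolation=cv2.INTER_CUBIC))
E
```

```text
(no output)
```

View pics/w1c.png

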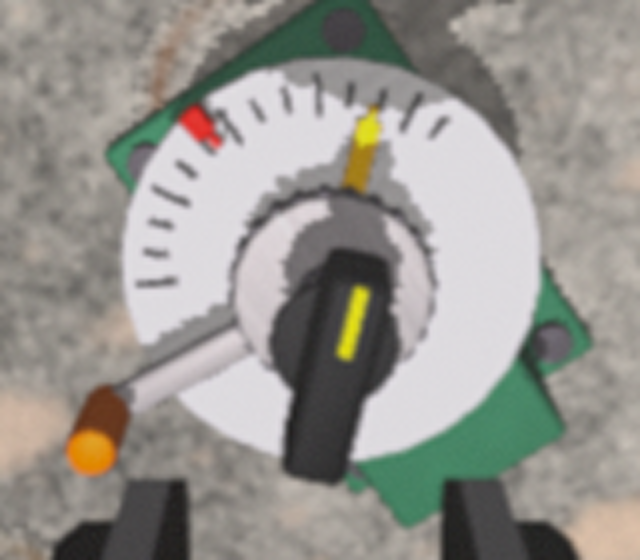

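```bash
python3 - <<'E'
from h import *
import pickle
s,d=pickle.load(open("w1.pkl","rb"));T=pose(s)
g=lambda x,y,z:onz(d,(240+x/4,130+y/4),z,T)
c=g(331.5,260,.074);print("plate",c)
for n,a in dict(post=(93,451,.123),knob=(336,368,.165),ptr=(373,112,.08),ptrbase=(353,190,.08),rider=(217,147,.08),riderout=(192,115,.08),k1=(358,256,.165),k2=(315,474,.165),left=(122,260,.074),right=(541,260,.074)).items():
    p=g(*a);v=(p-c)[:2];print(n,p.round(4),"r",np.hypot(*v).round(4),"ang",np.degrees(np.arctan2(v[1],v[0])).round(1))
k=(g(358,256,.165)-g(315,474,.165));print(np.degrees(np.arctan2(k[1],k[0])),np.hypot(*k[:2]))
E
```

```text
plate [0.53729171 0.0087345  0.074     ]
post [ 0.5577 -0.0609  0.123 ] r 0.0726 ang -73.7
knob [0.5359 0.0086 0.165 ] r 0.0014 ang -175.9
ptr [0.498  0.0303 0.08  ] r 0.0448 ang 151.2
ptrbase [0.5177 0.0198 0.08  ] r 0.0225 ang 150.6
rider [ 0.4966 -0.0132  0.08  ] r 0.0463 ang -151.6
riderout [ 0.4864 -0.0174  0.08  ] r 0.0572 ang -152.8
k1 [0.5124 0.0195 0.165 ] r 0.0271 ang 156.7
k2 [ 0.5593 -0.0022  0.165 ] r 0.0246 ang -26.5
left [ 0.5222 -0.0491  0.074 ] r 0.0598 ang -104.7
right [0.5524 0.0667 0.074 ] r 0.0599 ang 75.3
155.1909584579904 0.05172216610002542
```

Plate radius is 60 mm, so this is the right size. Axis is (0.537, 0.0085), post at −73.7°, pointer at 151°, rider at 208°, so the turn needed is about 57° counterclockwise. I move above the post with the tool's x pointing inward.

```bash

python3 -m jog '[{"dx":-0.25,"dy":-0.225,"dz":0,"ax":0,"ay":0,"az":0.08,"grip":-0.3},{"dx":-0.25,"dy":-0.225,"dz":0,"ax":0,"ay":0,"az":0.16,"grip":-0.3},{"dx":-0.25,"dy":-0.225,"dz":0,"ax":0,"ay":0,"az":0.24,"grip":-0.3},{"dx":-0.25,"dy":-0.225,"dz":0.15,"ax":0,"ay":0,"az":0.31,"grip":-0.3},{"dx":-0.25,"dy":-0.225,"dz":0.3,"ax":0,"ay":0,"az":0.38,"grip":-0.3}]'
python3 -m jog '[{"dx":0,"dy":0,"dz":0.08,"ax":0,"ay":0,"az":0.08,"grip":-0.3},{"dx":0,"dy":0,"dz":0.16,"ax":0,"ay":0,"az":0.16,"grip":-0.3},{"dx":0,"dy":0,"dz":0.24,"ax":0,"ay":0,"az":0.24,"grip":-0.3},{"dx":0,"dy":0,"dz":0.24,"ax":0,"ay":0,"az":0.277,"grip":-0.3},{"dx":0,"dy":0,"dz":0.24,"ax":0,"ay":0,"az":0.277,"grip":-0.3}]'
python3 - <<'E'
from h import *
import pickle
s=manip.get_state();d=manip.get_image("wrist");pickle.dump((s,d),open("w2.pkl","wb"))
cv2.imwrite("pics/w2.png",d["img"][:,:,::-1]);T=pose(s);print(s["position"],s["qpos"].round(2),T.round(3),s["contact_force"])
E
```

```text
clock: 2.38
position: [0.559, -0.0608, 0.2178]
ee_rot: [0.003, 0.416, 0.91, 0.001]
contact_force: [0.3, -0.1, 0.1]
width: 0.03
gripper_force: 0.0
clock: 2.8
position: [0.5557, -0.0594, 0.155]
ee_rot: [-0.002, 0.6, 0.8, -0.0]
contact_force: [-0.1, -0.1, -0.3]
width: 0.0297
gripper_force: 0.0
[ 0.55574175 -0.05939177  0.15502277] [-0.23  0.31  1.66  0.    1.18 -0.52] [[-0.28   0.96  -0.003  0.556]
 [ 0.96   0.28   0.001 -0.059]
 [ 0.002 -0.002 -1.     0.155]
 [ 0.     0.     0.     1.   ]] [-0.1103333  -0.11322363 -0.27417496]
```

View pics/w2.png

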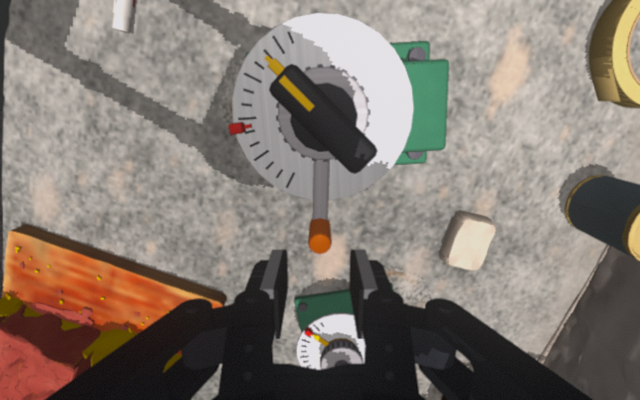

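```bash
python3 - <<'E'
from h import *
import pickle
s,d=pickle.load(open("w2.pkl","rb"));T=pose(s)
c=onz(d,(322,106),.074,T)
p=onz(d,(319.5,243),.123,T);print(c,p,(np.linalg.inv(T)@np.r_[p,1])[:3])
E
```

```text
[0.53731166 0.01174919 0.074     ] [ 0.55706442 -0.06182631  0.123     ] [-0.00276837  0.0006666   0.03201603]
```

Post top at (319,243) lies 3 mm outward of the finger centre line and is centred between the fingers. I descend to straddle it.

```bash

python3 -m jog '[{"dx":-0.008,"dy":0,"dz":0.1,"ax":0,"ay":0,"az":0,"grip":-0.3},{"dx":-0.008,"dy":0,"dz":0.17,"ax":0,"ay":0,"az":0,"grip":-0.3},{"dx":-0.008,"dy":0,"dz":0.208,"ax":0,"ay":0,"az":0,"grip":-0.3},{"dx":-0.008,"dy":0,"dz":0.208,"ax":0,"ay":0,"az":0,"grip":-0.3}]'
```

```text
clock: 3.18
position: [0.5566, -0.0623, 0.103]
ee_rot: [-0.001, 0.6, 0.8, -0.0]
contact_force: [-0.7, -0.6, -0.3]
width: 0.03
gripper_force: 0.0
```

```bash

python3 -m jog '[{"dx":0.0005,"dy":0.0173,"dz":0,"ax":0,"ay":0,"az":-0.038,"grip":-0.3},{"dx":0.002,"dy":0.0345,"dz":0,"ax":0,"ay":0,"az":-0.076,"grip":-0.3},{"dx":0.005,"dy":0.0516,"dz":0,"ax":0,"ay":0,"az":-0.115,"grip":-0.3},{"dx":0.008,"dy":0.0685,"dz":0,"ax":0,"ay":0,"az":-0.153,"grip":-0.3},{"dx":0.013,"dy":0.085,"dz":0,"ax":0,"ay":0,"az":-0.191,"grip":-0.3}]'
python3 -m jog '[{"dx":0.0006,"dy":0.019,"dz":0,"ax":0,"ay":0,"az":-0.042,"grip":-0.3},{"dx":0.0025,"dy":0.038,"dz":0,"ax":0,"ay":0,"az":-0.084,"grip":-0.3},{"dx":0.0056,"dy":0.0567,"dz":0,"ax":0,"ay":0,"az":-0.126,"grip":-0.3},{"dx":0.01,"dy":0.075,"dz":0,"ax":0,"ay":0,"az":-0.168,"grip":-0.3},{"dx":0.0156,"dy":0.0933,"dz":0,"ax":0,"ay":0,"az":-0.21,"grip":-0.3}]'
python3 -m jog '[{"dx":0.0006,"dy":0.019,"dz":0,"ax":0,"ay":0,"az":-0.042,"grip":-0.3},{"dx":0.0025,"dy":0.038,"dz":0,"ax":0,"ay":0,"az":-0.084,"grip":-0.3},{"dx":0.0056,"dy":0.0567,"dz":0,"ax":0,"ay":0,"az":-0.126,"grip":-0.3},{"dx":0.01,"dy":0.075,"dz":0,"ax":0,"ay":0,"az":-0.168,"grip":-0.3},{"dx":0.0156,"dy":0.0933,"dz":0,"ax":0,"ay":0,"az":-0.21,"grip":-0.3}]'
python3 -m jog '[{"dx":0,"dy":-0.02,"dz":0,"ax":0,"ay":0,"az":0,"grip":-0.3},{"dx":0,"dy":-0.02,"dz":0,"ax":0,"ay":0,"az":0,"grip":-0.3}]'
```

```text
clock: 3.6
position: [0.5765, -0.0545, 0.1052]
ee_rot: [-0.0, 0.472, 0.882, -0.001]
contact_force: [-1.2, -2.3, -1.9]
width: 0.0301
gripper_force: 1.4
clock: 4.02
position: [0.5952, -0.0382, 0.1056]
ee_rot: [0.001, 0.321, 0.947, -0.0]
contact_force: [-0.1, -1.3, -1.5]
width: 0.0297
gripper_force: 0.7
clock: 4.43
position: [0.6068, -0.0175, 0.1057]
ee_rot: [0.001, 0.161, 0.987, -0.0]
contact_force: [-0.1, -1.7, -1.1]
width: 0.0301
gripper_force: 0.7
clock: 4.6
position: [0.6046, -0.0224, 0.1054]
ee_rot: [0.001, 0.164, 0.987, -0.0]
contact_force: [-0.4, -0.6, 0.4]
width: 0.0301
gripper_force: 0.0
```

Ring is eased off by about 0.82 rad, and the force dropped to about 1.5 N. I lift and go above the knob.

```bash

python3 -m jog '[{"dx":0,"dy":0,"dz":-0.15,"ax":0,"ay":0,"az":0,"grip":-0.3},{"dx":0,"dy":0,"dz":-0.3,"ax":0,"ay":0,"az":0,"grip":-0.3},{"dx":0,"dy":0,"dz":-0.4,"ax":0,"ay":0,"az":0,"grip":-0.3},{"dx":0,"dy":0,"dz":-0.4,"ax":0,"ay":0,"az":0,"grip":-0.2}]'
python3 -m jog '[{"dx":0.15,"dy":0.015,"dz":0,"ax":0,"ay":0,"az":0.05,"grip":0},{"dx":0.296,"dy":0.029,"dz":0,"ax":0,"ay":0,"az":0.11,"grip":0},{"dx":0.296,"dy":0.029,"dz":0,"ax":0,"ay":0,"az":0.11,"grip":0},{"dx":0.296,"dy":0.029,"dz":0,"ax":0,"ay":0,"az":0.11,"grip":0}]'
python3 - <<'E'
from h import *
import pickle
s=manip.get_state();d=manip.get_image("wrist");pickle.dump((s,d),open("w3.pkl","wb"))
cv2.imwrite("pics/w3.png",d["img"][:,:,::-1]);T=pose(s);print(s["position"],s["qpos"].round(2),T.round(3))
E
```

```text
clock: 4.93
position: [0.6078, -0.0228, 0.2115]
ee_rot: [0.007, 0.164, 0.986, 0.0]
contact_force: [1.8, 0.2, 0.9]
width: 0.0344
gripper_force: 0.0
clock: 5.27
position: [0.5343, 0.0093, 0.2044]
ee_rot: [-0.0, 0.248, 0.969, 0.0]
contact_force: [0.5, -0.4, 0.7]
width: 0.0429
gripper_force: 0.0
[0.53432462 0.0093135  0.20435003] [-0.11  0.23  1.63  0.    1.27 -1.18] [[-0.877  0.48  -0.     0.534]
 [ 0.48   0.877  0.     0.009]
 [ 0.001 -0.    -1.     0.204]
 [ 0.     0.     0.     1.   ]]
```

View pics/w3.png

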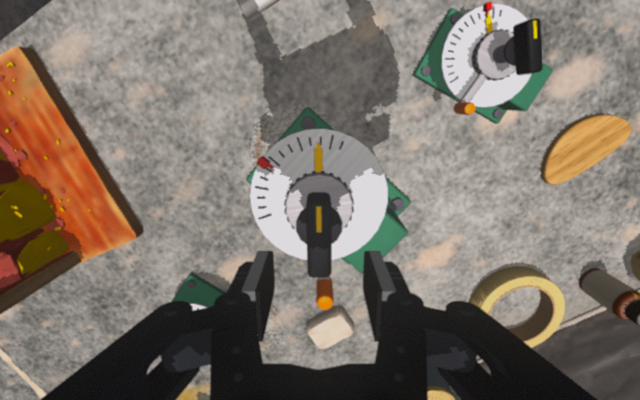

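The knob bar stands vertical in the image at (319,235), midway between the fingers. Pointer tip is at (318,145), rider tip at (271,166), and the post at (325,301).

```bash
python3 - <<'E'
from h import *
import pickle
s,d=pickle.load(open("w3.pkl","rb"));T=pose(s);iT=np.linalg.inv(T)
c=onz(d,(318.5,195),.074,T);print("plate",c,(iT@np.r_[c,1])[:2])
for n,a in dict(knob=(319,235,.165),post=(325,301,.123),ptr=(318.5,145,.08),rider=(270,165,.08)).items():
    p=onz(d,a[:2],a[2],T);v=(p-[.537,.0085,0])[:2];print(n,p.round(4),(iT@np.r_[p,1])[:2].round(4),"r",np.hypot(*v).round(4),np.degrees(np.arctan2(v[1],v[0])).round(1))
E
```

```text
plate [0.53612261 0.00892756 0.074     ] [-0.00183015  0.00053418]
knob [0.5354 0.0094 0.165 ] [-0.0009  0.0006] r 0.0019 150.4
post [ 0.6031 -0.0219  0.123 ] [-0.0754  0.0056] r 0.0728 -24.7
ptr [0.4976 0.0299 0.08  ] [0.0421 0.0005] r 0.0449 151.4
rider [ 0.4928 -0.0131  0.08  ] [ 0.0257 -0.0396] r 0.0492 -154.0
```

```bash

python3 -m jog '[{"dx":-0.006,"dy":0.002,"dz":0.1,"ax":0,"ay":0,"az":0,"grip":0},{"dx":-0.006,"dy":0.002,"dz":0.2,"ax":0,"ay":0,"az":0,"grip":0},{"dx":-0.006,"dy":0.002,"dz":0.28,"ax":0,"ay":0,"az":0,"grip":0},{"dx":-0.006,"dy":0.002,"dz":0.28,"ax":0,"ay":0,"az":0,"grip":-0.4},{"dx":-0.006,"dy":0.002,"dz":0.28,"ax":0,"ay":0,"az":0,"grip":-1}]' 30
python3 -m jog '[{"dx":0,"dy":0,"dz":0,"ax":0,"ay":0,"az":0,"grip":-1},{"dx":0,"dy":0,"dz":0,"ax":0,"ay":0,"az":0,"grip":-1},{"dx":0,"dy":0,"dz":0,"ax":0,"ay":0,"az":0,"grip":-1},{"dx":0,"dy":0,"dz":0,"ax":0,"ay":0,"az":0,"grip":-1}]' 30
```

```text
clock: 5.73
position: [0.5365, 0.0084, 0.1311]
ee_rot: [-0.003, 0.248, 0.969, -0.0]
contact_force: [1.5, 0.2, -22.5]
width: 0.0295
gripper_force: 31.3
clock: 6.07
position: [0.5365, 0.0083, 0.1312]
ee_rot: [-0.003, 0.248, 0.969, -0.0]
contact_force: [2.4, -0.7, -27.9]
width: 0.0295
gripper_force: 31.7
```

The width is 29.5 mm, so the tips have closed on the round hub below the bar. I open, rise 9 mm and grip again.

```bash

python3 -m jog '[{"dx":0,"dy":0,"dz":0,"ax":0,"ay":0,"az":0,"grip":0},{"dx":0,"dy":0,"dz":0,"ax":0,"ay":0,"az":0,"grip":0},{"dx":0,"dy":0,"dz":-0.036,"ax":0,"ay":0,"az":0,"grip":0},{"dx":0,"dy":0,"dz":-0.036,"ax":0,"ay":0,"az":0,"grip":0},{"dx":0,"dy":0,"dz":-0.036,"ax":0,"ay":0,"az":0,"grip":-0.3}]' 30
python3 -m jog '[{"dx":0,"dy":0,"dz":0,"ax":0,"ay":0,"az":0,"grip":-0.6},{"dx":0,"dy":0,"dz":0,"ax":0,"ay":0,"az":0,"grip":-1},{"dx":0,"dy":0,"dz":0,"ax":0,"ay":0,"az":0,"grip":-1},{"dx":0,"dy":0,"dz":0,"ax":0,"ay":0,"az":0,"grip":-1},{"dx":0,"dy":0,"dz":0,"ax":0,"ay":0,"az":0,"grip":-1}]' 30
```

```text
clock: 6.48
position: [0.5399, 0.0082, 0.1459]
ee_rot: [0.003, 0.248, 0.969, 0.0]
contact_force: [-1.0, -0.9, -0.5]
width: 0.0318
gripper_force: 0.0
clock: 6.9
position: [0.5381, 0.0075, 0.1446]
ee_rot: [0.001, 0.248, 0.969, -0.001]
contact_force: [-2.3, -2.0, 6.1]
width: 0.0143
gripper_force: 32.0
```

```bash

python3 -m jog '[{"dx":0,"dy":0,"dz":0,"ax":0,"ay":0,"az":-0.062,"grip":-1},{"dx":0,"dy":0,"dz":0,"ax":0,"ay":0,"az":-0.124,"grip":-1},{"dx":0,"dy":0,"dz":0,"ax":0,"ay":0,"az":-0.186,"grip":-1},{"dx":0,"dy":0,"dz":0,"ax":0,"ay":0,"az":-0.248,"grip":-1},{"dx":0,"dy":0,"dz":0,"ax":0,"ay":0,"az":-0.31,"grip":-1}]' 30
python3 -m jog '[{"dx":0,"dy":0,"dz":0,"ax":0,"ay":0,"az":-0.062,"grip":-1},{"dx":0,"dy":0,"dz":0,"ax":0,"ay":0,"az":-0.124,"grip":-1},{"dx":0,"dy":0,"dz":0,"ax":0,"ay":0,"az":-0.186,"grip":-1},{"dx":0,"dy":0,"dz":0,"ax":0,"ay":0,"az":-0.248,"grip":-1},{"dx":0,"dy":0,"dz":0,"ax":0,"ay":0,"az":-0.305,"grip":-1}]' 30
python3 -m jog '[{"dx":0,"dy":0,"dz":0,"ax":0,"ay":0,"az":0,"grip":-1},{"dx":0,"dy":0,"dz":0,"ax":0,"ay":0,"az":0,"grip":-1}]' 30
python3 - <<'E'
from h import *
import pickle
s=manip.get_state();d=manip.get_image("wrist");pickle.dump((s,d),open("w4.pkl","wb"))
cv2.imwrite("pics/w4.png",cv2.resize(d["img"][60:300,200:440,::-1],(600,600),interpolation=cv2.INTER_CUBIC));T=pose(s);print(s["position"],s["qpos"].round(2),s["moment"],np.degrees(np.arctan2(T[1,0],T[0,0])))
E
```

```text
clock: 7.32
position: [0.5381, 0.0072, 0.1446]
ee_rot: [0.001, 0.004, 1.0, -0.001]
contact_force: [-2.3, -3.6, 7.2]
width: 0.0141
gripper_force: 32.1
clock: 7.73
position: [0.5381, 0.0069, 0.1446]
ee_rot: [0.0, -0.233, 0.972, -0.002]
contact_force: [-2.4, -3.8, 6.9]
width: 0.0143
gripper_force: 32.1
clock: 7.9
position: [0.5381, 0.0068, 0.1446]
ee_rot: [0.0, -0.231, 0.973, -0.002]
contact_force: [-2.5, -4.7, 6.4]
width: 0.0145
gripper_force: 32.1
[0.53813739 0.00684482 0.1445757 ] [-0.11  0.28  1.72 -0.    1.13 -2.15] [-0.51319659  0.32761941  0.02390756] -153.2924187578419
```

View pics/w4.png

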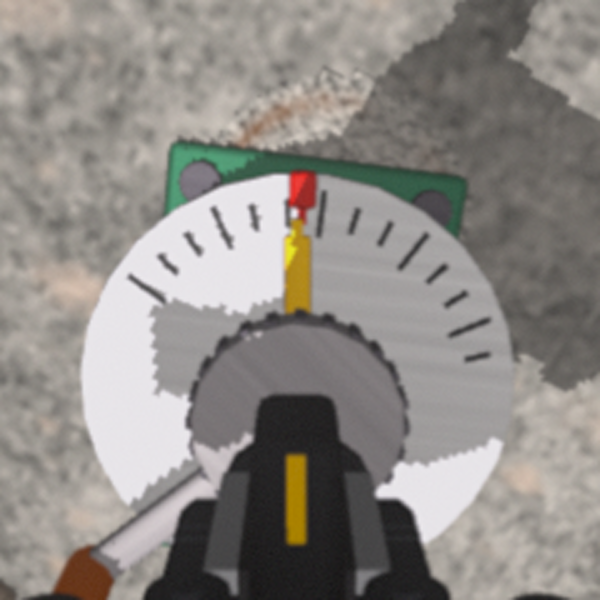

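Pointer tip at crop (297,222), rider at (302,205): close, with a slight overshoot. I measure it.

```bash
python3 - <<'E'
from h import *
import pickle
s,d=pickle.load(open("w4.pkl","rb"));T=pose(s)
g=lambda x,y,z:onz(d,(200+x/2.5-.3,60+y/2.5-.3),z,T)
im=cv2.cvtColor(d["img"],cv2.COLOR_RGB2HSV);
H,S,V=cv2.split(im);w=np.zeros_like(H,bool);w[125:190,300:340]=1
for n,m,lo in (("yel",(H>15)&(H<35)&(S>150)&w,1),("red",((H<6)|(H>172))&(S>130)&w,1)):
    y,x=np.nonzero(m)
    for yy in np.unique(y): 
        xx=x[y==yy];print(n,yy,len(xx),xx.mean().round(2),end=" ")
        p=onz(d,(xx.mean(),yy),.08,T);v=(p-[.537,.0085,0])[:2];print("r",np.hypot(*v).round(4),(np.degrees(np.arctan2(v[1],v[0]))%360).round(2))
c0=g(297.5,390,.074);print("plate",c0, g(82,380,.074),g(513,380,.074))
E
```

```text
yel 148 4 318.5 r 0.0474 208.86
yel 149 4 318.5 r 0.0468 208.89
yel 150 4 318.5 r 0.0462 208.92
yel 151 4 318.5 r 0.0455 208.95
yel 152 4 318.5 r 0.0449 208.98
yel 153 4 318.5 r 0.0443 209.01
yel 154 6 318.5 r 0.0436 209.05
yel 155 9 318.0 r 0.043 209.5
yel 156 10 318.5 r 0.0423 209.12
yel 157 10 318.5 r 0.0417 209.15
yel 158 10 318.5 r 0.0411 209.19
yel 159 10 318.5 r 0.0404 209.23
yel 160 10 318.5 r 0.0398 209.27
yel 161 10 318.5 r 0.0391 209.31
yel 162 10 318.5 r 0.0385 209.35
yel 163 10 318.5 r 0.0378 209.4
yel 164 10 318.5 r 0.0372 209.45
yel 165 10 318.5 r 0.0365 209.49
yel 166 10 318.5 r 0.0359 209.54
yel 167 10 318.5 r 0.0352 209.59
yel 168 9 319.0 r 0.0346 209.12
yel 169 9 319.0 r 0.0339 209.16
yel 170 9 319.0 r 0.0333 209.21
yel 171 9 319.0 r 0.0326 209.26
yel 172 9 319.0 r 0.032 209.31
yel 173 9 319.0 r 0.0313 209.36
yel 174 9 319.0 r 0.0306 209.42
yel 175 9 319.0 r 0.03 209.48
yel 176 9 319.0 r 0.0293 209.54
yel 177 9 319.0 r 0.0287 209.6
yel 178 10 318.5 r 0.028 210.33
yel 179 10 318.5 r 0.0273 210.42
yel 180 10 318.5 r 0.0267 210.51
yel 181 10 318.5 r 0.026 210.61
yel 1
[... 155 characters left out ...]
4
red 130 10 320.5 r 0.0586 207.24
red 131 10 320.5 r 0.058 207.24
red 132 10 320.5 r 0.0574 207.25
red 133 10 320.5 r 0.0567 207.25
red 134 10 320.5 r 0.0561 207.26
red 135 10 320.5 r 0.0555 207.26
red 136 10 320.5 r 0.0549 207.27
red 137 10 320.5 r 0.0543 207.27
red 138 10 320.5 r 0.0536 207.28
red 139 10 320.5 r 0.053 207.28
red 140 11 320.0 r 0.0524 207.63
red 141 11 320.0 r 0.0518 207.64
red 142 6 321.5 r 0.0512 206.59
red 143 3 321.0 r 0.0505 206.95
red 144 2 320.5 r 0.0499 207.31
red 145 2 320.5 r 0.0493 207.31
red 146 2 320.5 r 0.0487 207.32
red 147 1 321.0 r 0.048 206.95
plate [0.53787744 0.00711827 0.074     ] [ 0.56216307 -0.04745222  0.074     ] [0.50843005 0.05898541 0.074     ]
```

Overshoot is about 1.6°. I turn back and then release upward.

```bash
cat > meas.py <<'E'
from h import *
def meas():
    s=manip.get_state();d=manip.get_image("wrist");T=pose(s)
    H,S,V=cv2.split(cv2.cvtColor(d["img"],cv2.COLOR_RGB2HSV));ax=np.array([.537,.0085])
    def ang(m,r0,r1):
        P=[]
        for y,x in zip(*np.nonzero(m)):
            v=onz(d,(x,y),.08,T)[:2]-ax;r=np.hypot(*v);a=np.degrees(np.arctan2(v[1],v[0]))%360
            if r0<r<r1 and 150<a<260:P.append(a)
        return np.mean(P).round(2),len(P)
    print("pointer",ang((H>15)&(H<35)&(S>150),.036,.0475),"rider",ang(((H<6)|(H>172))&(S>130),.0475,.0575))
    return s,d
E
python3 -m jog '[{"dx":0,"dy":0,"dz":0,"ax":0,"ay":0,"az":0.018,"grip":-1},{"dx":0,"dy":0,"dz":0,"ax":0,"ay":0,"az":0.018,"grip":-1},{"dx":0,"dy":0,"dz":0,"ax":0,"ay":0,"az":0.018,"grip":-1}]' 30
python3 -c "from meas import *; meas()"
```

```text
clock: 8.2
position: [0.5381, 0.0069, 0.1446]
ee_rot: [0.0, -0.217, 0.976, -0.002]
contact_force: [-2.3, -4.2, 6.7]
width: 0.0146
gripper_force: 32.1
pointer (np.float64(207.42), 133) rider (np.float64(207.32), 109)
```

```bash

python3 -m jog '[{"dx":0,"dy":0,"dz":0,"ax":0,"ay":0,"az":0,"grip":-0.3},{"dx":0,"dy":0,"dz":0,"ax":0,"ay":0,"az":0,"grip":-0.3},{"dx":0,"dy":0,"dz":-0.1,"ax":0,"ay":0,"az":0,"grip":-0.3},{"dx":0,"dy":0,"dz":-0.22,"ax":0,"ay":0,"az":0,"grip":-0.3},{"dx":0,"dy":0,"dz":-0.22,"ax":0,"ay":0,"az":0,"grip":-0.3}]' 30
python3 -m jog '[{"dx":0,"dy":0,"dz":0,"ax":0,"ay":0,"az":0,"grip":-0.3},{"dx":0,"dy":0,"dz":0,"ax":0,"ay":0,"az":0,"grip":-0.3}]' 30
python3 - <<'E'
from meas import *
s,d=meas();T=pose(s);print(T.round(3),s["qpos"].round(2),s["contact_force"],s["clock"])
H,S,V=cv2.split(cv2.cvtColor(d["img"],cv2.COLOR_RGB2HSV))
y,x=np.nonzero((H>5)&(H<16)&(S>180)&(V>150));P=np.array([onz(d,(a,b),.123,T)[:2] for a,b in zip(x,y)]);r=np.hypot(*(P-[.537,.0085]).T);k=abs(r-.072)<.012;p=P[k].mean(0);print("post",p,k.sum(),np.degrees(np.arctan2(p[1]-.0085,p[0]-.537)))
E
```

```text
clock: 8.67
position: [0.5413, 0.0085, 0.203]
ee_rot: [0.005, -0.217, 0.976, -0.001]
contact_force: [1.2, 0.3, 0.9]
width: 0.0302
gripper_force: 0.0
clock: 8.83
position: [0.5376, 0.0087, 0.1976]
ee_rot: [-0.0, -0.217, 0.976, 0.0]
contact_force: [-0.5, 0.5, 0.1]
width: 0.0301
gripper_force: 0.0
pointer (np.float64(207.09), 77) rider (np.float64(207.1), 74)
[[-0.906 -0.423 -0.001  0.538]
 [-0.423  0.906  0.     0.009]
 [ 0.     0.001 -1.     0.198]
 [ 0.     0.     0.     1.   ]] [-0.11  0.24  1.64  0.    1.26 -2.12] [-0.52254425  0.45542057  0.09594027] 8.8333
post [ 0.60229853 -0.0224468 ] 22 -25.35758072891946
```

Pointer is on the rider (207.1° each). Now back to the post.

```bash

python3 -m jog '[{"dx":-0.09,"dy":-0.11,"dz":0,"ax":0,"ay":0,"az":0.075,"grip":-0.3},{"dx":-0.183,"dy":-0.22,"dz":0,"ax":0,"ay":0,"az":0.15,"grip":-0.3},{"dx":-0.183,"dy":-0.22,"dz":0,"ax":0,"ay":0,"az":0.225,"grip":-0.3},{"dx":-0.183,"dy":-0.22,"dz":0,"ax":0,"ay":0,"az":0.3,"grip":-0.3},{"dx":-0.183,"dy":-0.22,"dz":0,"ax":0,"ay":0,"az":0.375,"grip":-0.3}]' 30
python3 -m jog '[{"dx":0,"dy":0,"dz":0,"ax":0,"ay":0,"az":0.075,"grip":-0.3},{"dx":0,"dy":0,"dz":0,"ax":0,"ay":0,"az":0.15,"grip":-0.3},{"dx":0,"dy":0,"dz":0,"ax":0,"ay":0,"az":0.18,"grip":-0.3},{"dx":0,"dy":0,"dz":0.1,"ax":0,"ay":0,"az":0.18,"grip":-0.3},{"dx":0,"dy":0,"dz":0.2,"ax":0,"ay":0,"az":0.18,"grip":-0.3}]' 30
python3 -m jog '[{"dx":0,"dy":0,"dz":0,"ax":0,"ay":0,"az":0,"grip":-0.3},{"dx":0,"dy":0,"dz":0,"ax":0,"ay":0,"az":0,"grip":-0.3},{"dx":0,"dy":0,"dz":0,"ax":0,"ay":0,"az":0,"grip":-0.3}]' 30
python3 - <<'E'
from h import *
s=manip.get_state();d=manip.get_image("wrist");T=pose(s);print(T.round(3))
H,S,V=cv2.split(cv2.cvtColor(d["img"],cv2.COLOR_RGB2HSV))
y,x=np.nonzero((H>5)&(H<16)&(S>180)&(V>150));P=np.array([onz(d,(a,b),.123,T)[:2] for a,b in zip(x,y)]);r=np.hypot(*(P-[.537,.0085]).T);k=abs(r-.072)<.012;p=P[k].mean(0);print("post",p,k.sum(),np.linalg.inv(T)@np.r_[p,.123,1])
E
```

```text
clock: 9.3
position: [0.6023, -0.0222, 0.1958]
ee_rot: [-0.002, 0.079, 0.997, 0.0]
contact_force: [-0.4, -0.5, -0.3]
width: 0.0299
gripper_force: 0.0
clock: 9.72
position: [0.6032, -0.022, 0.1476]
ee_rot: [0.001, 0.216, 0.976, 0.0]
contact_force: [-0.4, 0.5, -0.9]
width: 0.0303
gripper_force: 0.0
clock: 9.97
position: [0.6029, -0.022, 0.1483]
ee_rot: [-0.0, 0.216, 0.976, 0.0]
contact_force: [-0.4, -0.9, -0.1]
width: 0.0302
gripper_force: 0.0
[[-0.907  0.421 -0.     0.603]
 [ 0.421  0.907  0.    -0.022]
 [ 0.     0.    -1.     0.148]
 [ 0.     0.     0.     1.   ]]
post [ 0.60382025 -0.02275386] 321 [-1.11665044e-03 -3.23204021e-04  2.52659617e-02  1.00000000e+00]
```

```bash
cat > f.py <<'E'
from h import *
s=manip.get_state();T=pose(s);v=s["position"][:2]-[.537,.0085];t=np.array([-v[1],v[0]])/np.hypot(*v)
print("Ft %.2f Fr %.2f grip %.2f mom_z %.3f ang %.3f r %.4f z %.4f"%(s["contact_force"][:2]@t,s["contact_force"][:2]@v/np.hypot(*v),s["gripper_force"],s["moment"][2],np.arctan2(v[1],v[0]),np.hypot(*v),s["position"][2]),"eff1 %.3f yaw %.3f"%(s["effort"][0],np.arctan2(-T[1,0],-T[0,0])))
E
python3 -m jog '[{"dx":0,"dy":0,"dz":0.1,"ax":0,"ay":0,"az":0,"grip":-0.3},{"dx":0,"dy":0,"dz":0.18,"ax":0,"ay":0,"az":0,"grip":-0.3},{"dx":0,"dy":0,"dz":0.18,"ax":0,"ay":0,"az":0,"grip":-0.3},{"dx":0,"dy":0,"dz":0.18,"ax":0,"ay":0,"az":0,"grip":-0.3}]' 30 >/dev/null; python3 f.py
python3 -m jog '[{"dx":0.0005,"dy":-0.0173,"dz":0,"ax":0,"ay":0,"az":0.038,"grip":-0.3},{"dx":0.002,"dy":-0.0345,"dz":0,"ax":0,"ay":0,"az":0.076,"grip":-0.3},{"dx":0.005,"dy":-0.0516,"dz":0,"ax":0,"ay":0,"az":0.115,"grip":-0.3},{"dx":0.008,"dy":-0.0685,"dz":0,"ax":0,"ay":0,"az":0.153,"grip":-0.3},{"dx":0.013,"dy":-0.085,"dz":0,"ax":0,"ay":0,"az":0.191,"grip":-0.3}]' 30 >/dev/null; python3 f.py
python3 -m jog '[{"dx":0,"dy":-0.0034,"dz":0,"ax":0,"ay":0,"az":0.0075,"grip":-0.3},{"dx":0.0002,"dy":-0.0067,"dz":0,"ax":0,"ay":0,"az":0.015,"grip":-0.3},{"dx":0.0003,"dy":-0.01,"dz":0,"ax":0,"ay":0,"az":0.022,"grip":-0.3},{"dx":0.0004,"dy":-0.0134,"dz":0,"ax":0,"ay":0,"az":0.03,"grip":-0.3},{"dx":0.0005,"dy":-0.0167,"dz":0,"ax":0,"ay":0,"az":0.037,"grip":-0.3}]' 30 >/dev/null; python3 f.py
```

```text
Ft -0.27 Fr -0.47 grip 0.00 mom_z 0.018 ang -0.434 r 0.0725 z 0.1036 eff1 -0.014 yaw -0.435
Ft 1.44 Fr 0.34 grip 0.67 mom_z 0.013 ang -0.716 r 0.0739 z 0.1056 eff1 -0.173 yaw -0.738
Ft 1.37 Fr 1.14 grip 0.63 mom_z -0.007 ang -0.783 r 0.0729 z 0.1037 eff1 -0.317 yaw -0.793
```

```bash

python3 -m jog '[{"dx":0,"dy":-0.0034,"dz":0,"ax":0,"ay":0,"az":0.0075,"grip":-0.3},{"dx":0.0002,"dy":-0.0067,"dz":0,"ax":0,"ay":0,"az":0.015,"grip":-0.3},{"dx":0.0003,"dy":-0.01,"dz":0,"ax":0,"ay":0,"az":0.022,"grip":-0.3},{"dx":0.0004,"dy":-0.0134,"dz":0,"ax":0,"ay":0,"az":0.03,"grip":-0.3},{"dx":0.0005,"dy":-0.0167,"dz":0,"ax":0,"ay":0,"az":0.037,"grip":-0.3}]' 30 >/dev/null; python3 f.py
python3 -m jog '[{"dx":0,"dy":-0.0034,"dz":0,"ax":0,"ay":0,"az":0.0075,"grip":-0.3},{"dx":0.0002,"dy":-0.0067,"dz":0,"ax":0,"ay":0,"az":0.015,"grip":-0.3},{"dx":0.0003,"dy":-0.01,"dz":0,"ax":0,"ay":0,"az":0.022,"grip":-0.3},{"dx":0.0004,"dy":-0.0134,"dz":0,"ax":0,"ay":0,"az":0.03,"grip":-0.3},{"dx":0.0005,"dy":-0.0167,"dz":0,"ax":0,"ay":0,"az":0.037,"grip":-0.3}]' 30 >/dev/null; python3 f.py
```

```text
Ft 1.26 Fr 0.75 grip 0.63 mom_z 0.019 ang -0.849 r 0.0724 z 0.1031 eff1 -0.230 yaw -0.852
Ft 1.07 Fr -0.24 grip 0.66 mom_z -0.024 ang -0.907 r 0.0724 z 0.1031 eff1 -0.126 yaw -0.910
```

```bash

python3 -m jog '[{"dx":0,"dy":-0.0034,"dz":0,"ax":0,"ay":0,"az":0.0075,"grip":-0.3},{"dx":0.0002,"dy":-0.0067,"dz":0,"ax":0,"ay":0,"az":0.015,"grip":-0.3},{"dx":0.0003,"dy":-0.01,"dz":0,"ax":0,"ay":0,"az":0.022,"grip":-0.3},{"dx":0.0004,"dy":-0.0134,"dz":0,"ax":0,"ay":0,"az":0.03,"grip":-0.3},{"dx":0.0005,"dy":-0.0167,"dz":0,"ax":0,"ay":0,"az":0.037,"grip":-0.3}]' 30 >/dev/null; python3 f.py
python3 -m jog '[{"dx":0,"dy":-0.0034,"dz":0,"ax":0,"ay":0,"az":0.0075,"grip":-0.3},{"dx":0.0002,"dy":-0.0067,"dz":0,"ax":0,"ay":0,"az":0.015,"grip":-0.3},{"dx":0.0003,"dy":-0.01,"dz":0,"ax":0,"ay":0,"az":0.022,"grip":-0.3},{"dx":0.0004,"dy":-0.0134,"dz":0,"ax":0,"ay":0,"az":0.03,"grip":-0.3},{"dx":0.0005,"dy":-0.0167,"dz":0,"ax":0,"ay":0,"az":0.037,"grip":-0.3}]' 30 >/dev/null; python3 f.py
```

```text
Ft 1.09 Fr 0.61 grip 0.67 mom_z -0.025 ang -0.965 r 0.0723 z 0.1031 eff1 -0.022 yaw -0.969
Ft 1.91 Fr 0.42 grip 0.68 mom_z -0.000 ang -1.023 r 0.0723 z 0.1031 eff1 0.068 yaw -1.027
```

```bash

python3 -m jog '[{"dx":0,"dy":-0.0034,"dz":0,"ax":0,"ay":0,"az":0.0075,"grip":-0.3},{"dx":0.0002,"dy":-0.0067,"dz":0,"ax":0,"ay":0,"az":0.015,"grip":-0.3},{"dx":0.0003,"dy":-0.01,"dz":0,"ax":0,"ay":0,"az":0.022,"grip":-0.3},{"dx":0.0004,"dy":-0.0134,"dz":0,"ax":0,"ay":0,"az":0.03,"grip":-0.3},{"dx":0.0005,"dy":-0.0167,"dz":0,"ax":0,"ay":0,"az":0.037,"grip":-0.3}]' 30 >/dev/null; python3 f.py
```

```text
Ft 1.07 Fr 0.72 grip 0.70 mom_z -0.016 ang -1.081 r 0.0723 z 0.1031 eff1 0.113 yaw -1.085
```

```bash

python3 -m jog '[{"dx":0,"dy":-0.0034,"dz":0,"ax":0,"ay":0,"az":0.0075,"grip":-0.3},{"dx":0.0002,"dy":-0.0067,"dz":0,"ax":0,"ay":0,"az":0.015,"grip":-0.3},{"dx":0.0003,"dy":-0.01,"dz":0,"ax":0,"ay":0,"az":0.022,"grip":-0.3},{"dx":0.0004,"dy":-0.0134,"dz":0,"ax":0,"ay":0,"az":0.03,"grip":-0.3},{"dx":0.0005,"dy":-0.0167,"dz":0,"ax":0,"ay":0,"az":0.037,"grip":-0.3}]' 30 >/dev/null; python3 f.py
```

```text
Ft 2.70 Fr 1.71 grip 1.09 mom_z -0.030 ang -1.136 r 0.0722 z 0.1031 eff1 -0.232 yaw -1.143
```

Rising now; I use smaller steps.

```bash

python3 -m jog '[{"dx":0,"dy":-0.0034,"dz":0,"ax":0,"ay":0,"az":0.0075,"grip":-0.3},{"dx":0.0002,"dy":-0.0067,"dz":0,"ax":0,"ay":0,"az":0.015,"grip":-0.3}]' 30 >/dev/null; python3 f.py
python3 -m jog '[{"dx":0,"dy":-0.0034,"dz":0,"ax":0,"ay":0,"az":0.0075,"grip":-0.3},{"dx":0.0002,"dy":-0.0067,"dz":0,"ax":0,"ay":0,"az":0.015,"grip":-0.3}]' 30 >/dev/null; python3 f.py
```

```text
Ft 3.03 Fr 0.15 grip 1.34 mom_z -0.003 ang -1.158 r 0.0722 z 0.1031 eff1 -0.425 yaw -1.167
Ft 2.78 Fr 0.45 grip 1.64 mom_z -0.008 ang -1.180 r 0.0722 z 0.1032 eff1 -0.661 yaw -1.190
```

```bash

python3 -m jog '[{"dx":0,"dy":-0.0034,"dz":0,"ax":0,"ay":0,"az":0.0075,"grip":-0.3},{"dx":0.0002,"dy":-0.0067,"dz":0,"ax":0,"ay":0,"az":0.015,"grip":-0.3}]' 30 >/dev/null; python3 f.py
python3 -m jog '[{"dx":0,"dy":-0.0034,"dz":0,"ax":0,"ay":0,"az":0.0075,"grip":-0.3},{"dx":0.0002,"dy":-0.0067,"dz":0,"ax":0,"ay":0,"az":0.015,"grip":-0.3}]' 30 >/dev/null; python3 f.py
python3 -m jog '[{"dx":0,"dy":-0.0034,"dz":0,"ax":0,"ay":0,"az":0.0075,"grip":-0.3},{"dx":0.0002,"dy":-0.0067,"dz":0,"ax":0,"ay":0,"az":0.015,"grip":-0.3}]' 30 >/dev/null; python3 f.py
```

```text
Ft 4.16 Fr 0.14 grip 1.98 mom_z -0.002 ang -1.202 r 0.0721 z 0.1031 eff1 -0.923 yaw -1.214
Ft 4.00 Fr 0.37 grip 2.35 mom_z 0.043 ang -1.225 r 0.0721 z 0.1031 eff1 -1.203 yaw -1.237
Ft 5.35 Fr -1.27 grip 2.59 mom_z 0.051 ang -1.247 r 0.0720 z 0.1032 eff1 -1.288 yaw -1.261
```

```bash

python3 -m jog '[{"dx":0,"dy":-0.0034,"dz":0,"ax":0,"ay":0,"az":0.0075,"grip":-0.3},{"dx":0.0002,"dy":-0.0067,"dz":0,"ax":0,"ay":0,"az":0.015,"grip":-0.3}]' 30 >/dev/null; python3 f.py
python3 -m jog '[{"dx":0,"dy":0.0034,"dz":0,"ax":0,"ay":0,"az":0,"grip":-0.3},{"dx":0,"dy":0.016,"dz":0,"ax":0,"ay":0,"az":0,"grip":-0.3},{"dx":0,"dy":0.026,"dz":0,"ax":0,"ay":0,"az":0,"grip":-0.3},{"dx":0,"dy":0.026,"dz":0,"ax":0,"ay":0,"az":0,"grip":-0.3}]' 30 >/dev/null; python3 f.py
```

```text
Ft 5.29 Fr -1.11 grip 3.04 mom_z -0.034 ang -1.267 r 0.0720 z 0.1032 eff1 -1.678 yaw -1.284
Ft -0.08 Fr -0.21 grip 0.00 mom_z 0.000 ang -1.193 r 0.0723 z 0.1029 eff1 0.047 yaw -1.283
```

The final push was about 6 N and the fingers are free of the post. I lift and check.

```bash

python3 -m jog '[{"dx":0,"dy":0,"dz":-0.1,"ax":0,"ay":0,"az":0,"grip":-0.3},{"dx":0,"dy":0,"dz":-0.25,"ax":0,"ay":0,"az":0,"grip":-0.3},{"dx":-0.05,"dy":0,"dz":-0.4,"ax":0,"ay":0,"az":0,"grip":-0.3},{"dx":-0.05,"dy":0,"dz":-0.4,"ax":0,"ay":0,"az":0,"grip":-0.3},{"dx":-0.05,"dy":0,"dz":-0.4,"ax":0,"ay":0,"az":0,"grip":-0.3}]' 30
python3 -m jog '[{"dx":0,"dy":0,"dz":0,"ax":0,"ay":0,"az":0,"grip":-0.3},{"dx":0,"dy":0,"dz":0,"ax":0,"ay":0,"az":0,"grip":-0.3}]' 30
python3 - <<'E'
from meas import *
s,d=meas();cv2.imwrite("pics/w5.png",d["img"][:,:,::-1])
E
```

```text
clock: 15.43
position: [0.5688, -0.0715, 0.2056]
ee_rot: [0.002, 0.599, 0.801, 0.001]
contact_force: [-0.9, -0.3, -0.1]
width: 0.0298
gripper_force: 0.0
clock: 15.6
position: [0.5662, -0.0702, 0.2015]
ee_rot: [-0.002, 0.598, 0.801, -0.001]
contact_force: [-1.1, -0.0, 0.3]
width: 0.0302
gripper_force: 0.0
pointer (np.float64(207.17), 87) rider (np.float64(207.29), 68)
```

View pics/w5.png

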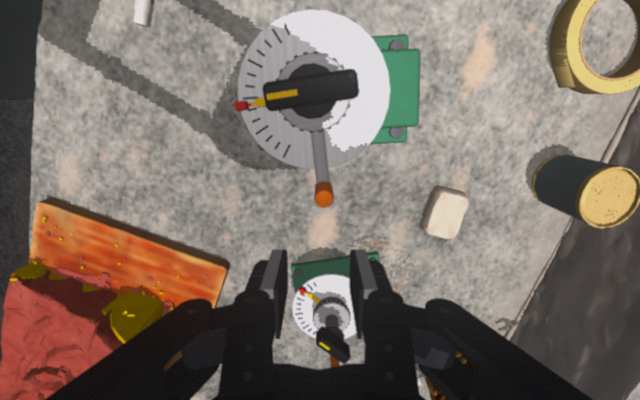

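The pointer at (258,103) meets the red rider at (243,105). The post at (323,194) is free, and blank_a and the marker have not moved. I hand the job in.

```bash
python3 -c "from rig import manip; print(manip.sign_off())"
```

```text
the job is handed in; nothing more can be done
None
```

Job handed in at about 16 s: I eased the ring off about 0.82 rad, set the pointer within about 0.1° of the rider, and re-tightened the ring to about a 6 N push. One slip: the first knob grip closed on the hub below the bar and pulled about 28 N vertically with the ring already slack; I regripped higher, and the pointer was still on the rider when last checked.

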